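Pop open the touch-latch recycling bin and sweep in the crushed can

TASK

Press the front of the recycling caddy's tilt-out bin near its top until the touch catch lets go and the spring pushes the bin ajar, then draw it fully open by its top edge and sweep the crushed can off the caddy's top, over the front edge, so that it drops into the bin. Do it all with the fingertips: pick nothing up, slide the can instead of carrying it, and leave the bottle and everything else on the table where it stands. Leave the bin fully open with the can lying in it.

Things in the scene. Friction and masses are not known exactly. Their poses are not given: they have to be found in the camera images.
- caddy: grey plastic tabletop recycling caddy, fixed on the table: 240 mm deep (its x), 260 mm wide (its y), flat top 225 mm above the table. Origin on the table under the middle of its front face; +x runs into the caddy, away from the robot, +y to the robot's left along the front, +z up. The tilt-out bin fills the front up to 216 mm; the top's front edge is set back 16 mm behind the bin's front
- caddy_edge (a point): middle of the front edge of the caddy's flat top (caddy x = 16 mm, 225 mm above the table). The top has an 8 mm high, 4 mm wide rim along its sides and back and none at this edge, so things slide off here
- bin (a joint): angle (rad) of the tilt-out bin about the hinge along its foot, growing as its top swings out towards the robot: about 0 shut and caught, front upright; negative pressed in, stop at -0.045; about 0.30 ajar on its spring; 0.72 fully open on its stop. The catch lets go once pressed past about -0.02 and the push is taken away, and stays released. Past about 0.5 the bin sinks open by its own weight
- bin_hinge (a point): middle of the bin's hinge line, 4 mm behind the caddy's front plane, 16 mm above the table. Its frame turns with the bin: z up along the front panel, x from the panel into the bin, y as the caddy's. Panel: 244 mm wide, x from -4 to 2 mm, 200 mm tall. Tub behind it: inner x 2 to 133 mm, inner y -91 to 91 mm, floor 4 mm thick, walls 130 mm tall and 4 mm thick, open above
- bin_top_edge (a point): middle of the green top edge of the bin's front panel (moves with the bin). Shut: 216 mm above the table. Ajar: about 57 mm in front of the caddy's front plane (caddy x = 0), 207 mm up, with a free gap of 65 mm between it and the edge of the caddy's top for fingers. Fully open: about 128 mm in front, 166 mm up. Drawing it from ajar takes 1 to 3 N
- bin_press_mark (a point): centre of the round 40 mm press mark on the bin's front face, 30 mm below its top edge (moves with the bin). Press along the caddy's +x, 4 to 7 mm in, about 6 to 8 N; anywhere along the top of the panel works too. When the push is taken away the bin springs out within half a second: back off 80 mm or more to let it swing
- can_center (a point): centre of the crushed can: an aluminium drinks can stamped flat end to end, silver and red, a disc of 64 mm diameter and 28 mm height, 11 to 22 g, lying flat on the caddy's top (axis up, centre 14 mm above the top), 70 to 90 mm behind the front edge and within 50 mm of the middle
- bottle: empty green glass bottle, upright, 61 mm diameter, 230 mm tall; origin at the centre of its underside. A bystander, stands beside the caddy
- cap_catcher: stainless steel cup that catches bottle caps, with an opener bracket on its rim, 76 mm diameter, 118 mm tall; origin at the centre of its underside. A bystander, stands beside the caddy
- ashtray: round blue ceramic ashtray, 120 mm diameter, 38 mm tall; origin at the centre of its underside. A bystander
- tumbler: drinking glass, 76 mm diameter at the rim, 95 mm tall; origin at the centre of its underside. A bystander
- succulent: terracotta pot with a small succulent, pot 100 mm diameter and 80 mm tall, about 115 mm with the plant; origin at the centre of its underside. A bystander
- candle_jar: amber glass jar with a candle, 80 mm diameter, 85 mm tall; origin at the centre of its underside. A bystander
There are look-alikes about, which are no part of the job. What is shaped like the part that bears can_center but blue is not meant.

How it is judged:
By the outcome, as a careful person would: the job done as asked, in the order asked, and still so for the second after the job is handed in, with the robot touching nothing.
It also fails if it takes over 58 s, if anything falls off the work surface, if the arm or the gripper's body presses on something with over 40 N, if the wrist force passes 120 N, or if a joint passes its speed limit or range.

ROBOT

A 6-joint arm with a two-finger parallel gripper is mounted at the origin on the work surface. World frame = base frame: x ahead of the robot, y to its left, z up, the work surface at z = 0. Lengths are in m, angles in rad, forces in N, time in s.
With the tool pointing down it reaches from about 0.25 to 0.8 m from the base axis. Payload 3.9 kg.
Tool frame: the origin (TCP) lies between the finger pads; the fingertips stand 25 mm ahead of it and the grasp point (between the pads) lies 6 mm ahead of it (r.nose_length is the distance from the TCP to the fingertips, in m); z points along the fingers, y is the line along which they close (so a half turn about z gives the same grasp; the last joint's range is limited). The gripper opens to 85 mm and grips with 20 to 120 N. Pads are 22 mm wide; open, the fingers measure 114 mm over their backs; the gripper's body (76 mm by 85 mm) begins 54 mm behind the grasp point. The pads swing forward as they close: fully open they stand 13 mm farther back than shut.
Start: joints at [-1.153, 0.26, -0.138, 1.173, 0, 1.571], TCP at [0.213, -0.48, 0.223] pointing down, gripper open.
Joint ranges: [-2.78, 2.78], [-0.83, 1.72], [-1.28, 1.37], [-1.9, 2.12], [-1.57, 1.48], [-3.14, 3.14]. Speed limits (rad/s): [2.57, 2.57, 3.14, 3.14, 3.14, 3.14].

INTERFACE

Orientations are given as a unit quaternion [w, x, y, z].
In Python, from rig import sense, eyes, ticket, r gives the robot as it stands.
- The arm moves only by the tool apply_moves, never from a script. Its argument "rows" is a list of rows, each an object with "hand": the opening, from 0 (shut) to 1 (fully open); "dp": the shift along the tool's x, y, z in m, a list of three; "twist": the turn, a rotation vector about the tool's x, y, z in degrees, a list of three. A call has exactly 5 rows; each row shifts and turns the commanded pose from where the row before left it, along the tool's axes as they then stand; what a row does not reach is not made up. A row lasts 1/8 s, in which the tool goes at most 62.5 mm and 10.7 degrees, less where a joint would pass 70% of its speed; a pose out of reach is approached as far as the arm can. A call with a gripper value outside its range is refused whole. The fingers move at their own pace and stop on an object; "squeeze" is the grip in N (left out, the last holds). Time passes only in rows, so rows that do not move let the fingers close, or fill a call up. It gives the time, the measured TCP pose, the force, the opening and the grip force at its end, in the units of the state.
- sense(): the state, without advancing time (a new reading comes with each control period).
- eyes.camera(name): name is "scene" or "top"; returns (picture, depth): 480x640x3 uint8, blue, green, red; 480x640 float32, m along the optical axis (not along the pixel's ray), 0 where there is no reading.
- eyes.camera_info(name): a dict with "fx", "fy", "cx", "cy" (pixels), "pose" (4x4, takes a point from camera to world coordinates). Camera axes: x right, y down, z forward; pixel columns grow to the right and rows downward; lengths in m; the calibration is good to about 2 mm. A picture is of the moment at which its call begins. camera_info takes no time and is no camera call.
- ticket.sign_off(): hands the job in; it is judged then, once.
The state is a dict: "time_s": time; "joint_positions": joint angles; "qvel": joint speeds; "tau": joint torques, N m; "eef_pos": TCP position; "ee_rot": TCP orientation; "force": force on the tool from outside, world axes, zero at the start; "ft_torque": the same for the moment, N m; "finger_gap": opening from 0.0 (shut) to 1.0 (fully open); "grip_force": force on a finger pad.
Only numpy, scipy, OpenCV 4.12 (cv2) and the standard library are available. Lean on these libraries where they do the work, as an engineer would, in place of code of your own. Each camera call takes 0.05 s, during which the arm holds its last target. There are 200 camera calls.

## Working session

There is one attempt and no reset: what is moved stays moved. The work goes in short steps, Python scripts to look and compute and a tool call to move; the robot and the scene stay as the last step left them, time stands still between calls to the robot, and variables do not carry over. Pictures are saved under pics/ and viewed, at most 10 in all, crops included, and the job is handed in when it is done.

Besides the shell and the picture viewer there is one more tool, called after "Call:" as a command line: name --argument value ..., lists and objects as JSON in quotes. apply_moves: Moves the arm, as the interface text tells. Its arguments: {"type":"object","properties":{"rows":{"type":"array","items":{"type":"object","properties":{"hand":{"type":"number"},"dp":{"type":"array","items":{"type":"number"}},"twist":{"type":"array","items":{"type":"number"}}}}},"squeeze":{"type":"number"}},"required":["rows"]}

```bash
ls; mkdir -p pics
python3 - <<'E'
from rig import sense, eyes, ticket, r
import cv2,numpy as np
s=sense();print({k:np.round(v,3).tolist() for k,v in s.items()},r.nose_length)
for n in("scene","top"):
    p,d=eyes.camera(n);cv2.imwrite(f"pics/{n}0.png",p);np.save(f"pics/{n}0.npy",d)
    i=eyes.camera_info(n);print(n,i["fx"],i["fy"],i["cx"],i["cy"],np.round(i["pose"],3).tolist())
E
```

```text
pics
{'time_s': 0.0, 'joint_positions': [-1.153, 0.261, -0.139, 1.173, 0.0, 1.571], 'qvel': [0.002, 0.001, 0.001, -0.0, -0.001, -0.001], 'tau': [0.0, -40.568, 25.392, 0.019, 0.0, -0.0], 'eef_pos': [0.213, -0.479, 0.222], 'ee_rot': [-0.001, 0.978, 0.207, -0.0], 'force': [0.178, -0.015, -0.652], 'ft_torque': [-0.013, 0.019, -0.007], 'grip_force': 0.0, 'finger_gap': 0.999} 0.025
scene 583.0971833940082 583.0971833940082 316.3437786762862 238.2786709469883 [[-0.98, -0.16, 0.116, 0.351], [-0.197, 0.75, -0.631, 0.899], [0.014, -0.642, -0.767, 1.263], [0.0, 0.0, 0.0, 1.0]]
top 536.8785081573087 536.8785081573087 318.2980107504116 236.49351013717546 [[-0.017, -0.997, 0.069, 0.45], [-1.0, 0.017, 0.006, -0.006], [-0.007, -0.069, -0.998, 1.476], [0.0, 0.0, 0.0, 1.0]]
```

View pics/scene0.png

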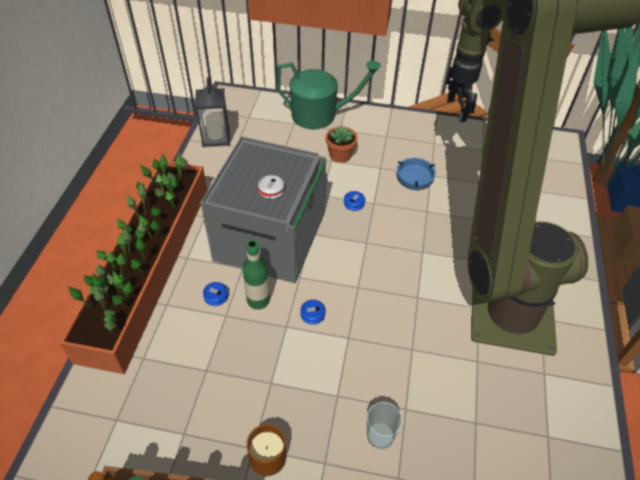

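View pics/top0.png

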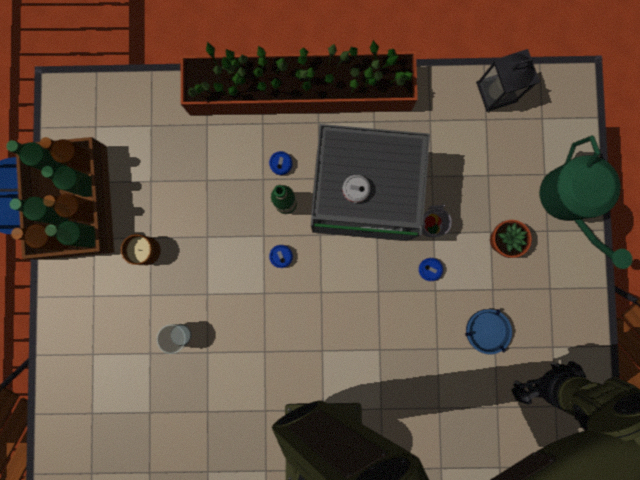

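The scene view shows the caddy with its front (green edge) facing the robot and the silver/red can at (270,187). In the top view the can is at (356,188), the caddy at about (313–428, 125–238), the bottle at (283,195), the cap catcher at (437,222), and blue cans at (281,256) and (431,269).

```bash
cat > h.py <<'E'
import cv2,numpy as np
from rig import sense,eyes,ticket,r
from scipy.spatial.transform import Rotation as R
def cloud(n,d):
    i=eyes.camera_info(n);v,u=np.mgrid[0:480,0:640]
    P=np.stack([(u-i["cx"])/i["fx"]*d,(v-i["cy"])/i["fy"]*d,d],-1)
    T=np.array(i["pose"]);return P@T[:3,:3].T+T[:3,3]
E
python3 - <<'E'
from h import *
for n in("top","scene"):
    p=cv2.imread(f"pics/{n}0.png");W=cloud(n,np.load(f"pics/{n}0.npy"));hsv=cv2.cvtColor(p,cv2.COLOR_BGR2HSV)
    box=(W[...,0]>.35)&(W[...,0]<.85)&(abs(W[...,1]+.1)<.22)
    m=(box&(W[...,2]>.216)&(W[...,2]<.242)).astype(np.uint8)
    k,l,st,c=cv2.connectedComponentsWithStats(m);j=1+st[1:,4].argmax();q=W[l==j]
    rc=cv2.minAreaRect((q[:,:2]*1000).astype(np.float32));print(n,"top rect",rc,np.round(cv2.boxPoints(rc)).tolist(),"z",np.percentile(q[:,2],[5,50,95]))
    g=box&(W[...,2]>.19)&(W[...,2]<.235)&(hsv[...,0]>45)&(hsv[...,0]<85)&(hsv[...,1]>90)
    k,l,st,c=cv2.connectedComponentsWithStats(g.astype(np.uint8))
    for j in np.argsort(-st[1:,4])[:3]+1:
        q=W[l==j];print(" green",st[j,4],c[j].round(),q.min(0).round(3),q.max(0).round(3),q.mean(0).round(3),np.polyfit(q[:,1],q[:,0],1).round(4))
    c_=box&(W[...,2]>.242)&(W[...,2]<.262)
    k,l,st,c=cv2.connectedComponentsWithStats(c_.astype(np.uint8))
    for j in np.argsort(-st[1:,4])[:3]+1:
        q=W[l==j];print(" can",st[j,4],c[j].round(),((q.min(0)+q.max(0))/2).round(4),np.ptp(q,0).round(3))
    for (a,b) in ((.05,.15),):
        o=box&(W[...,2]>.09)&(W[...,2]<.25)
        k,l,st,c=cv2.connectedComponentsWithStats(o.astype(np.uint8))
        for j in np.argsort(-st[1:,4])[:5]+1:
            q=W[l==j];print(" obj",st[j,4],c[j].round(),q.min(0).round(3),q.max(0).round(3))
E
```

```text
top top rect ((670.43994140625, -122.87417602539062), (260.87396240234375, 241.95614624023438), 83.85433959960938) [[536.0, -240.0], [777.0, -266.0], [805.0, -6.0], [564.0, 20.0]] z [0.22150446 0.22584947 0.23165761]
 green 307 [365. 229.] [ 0.538 -0.231  0.193] [0.571 0.011 0.223] [ 0.553 -0.108  0.215] [0.1087 0.5646]
 green 98 [280. 191.] [0.633 0.077 0.198] [0.657 0.104 0.234] [0.645 0.09  0.229] [-0.0285  0.6475]
 can 583 [356. 188.] [ 0.6455 -0.0879  0.251 ] [0.061 0.061 0.018]
 obj 11060 [371. 180.] [ 0.536 -0.264  0.09 ] [0.803 0.02  0.25 ]
 obj 507 [283. 197.] [0.616 0.06  0.092] [0.672 0.12  0.237]
 obj 71 [437. 208.] [ 0.599 -0.319  0.091] [ 0.619 -0.287  0.123]
 obj 13 [358. 183.] [ 0.652 -0.102  0.244] [ 0.661 -0.086  0.25 ]
 obj 10 [363. 194.] [ 0.626 -0.108  0.246] [ 0.636 -0.101  0.25 ]
scene top rect ((671.8587646484375, -116.80123901367188), (269.37066650390625, 241.74269104003906), 84.19576263427734) [[538.0, -239.0], [778.0, -263.0], [806.0, 5.0], [565.0, 29.0]] z [0.22003418 0.22441426 0.23147835]
 green 195 [309. 195.] [ 0.54  -0.228  0.209] [0.569 0.014 0.22 ] [ 0.555 -0.1    0.215] [0.1051 0.5654]
 green 144 [252. 247.] [0.634 0.082 0.203] [0.661 0.113 0.234] [0.646 0.101 0.225] [-0.106  0.657]
 can 386 [271. 184.] [ 0.6475 -0.0817  0.2496] [0.062 0.062 0.015]
 obj 11586 [264. 202.] [ 0.538 -0.309  0.09 ] [0.806 0.12  0.25 ]
 obj 1 [268. 183.] [ 0.655 -0.085  0.249] [ 0.655 -0.085  0.249]
 obj 1 [248. 280.] [0.659 0.12  0.119] [0.659 0.12  0.119]
```

Call:
apply_moves --rows '[{"hand": 0, "twist": [0, 0, 10]}, {"hand": 0, "twist": [0, 0, 10]}, {"hand": 0, "twist": [0, 0, 10]}, {"hand": 0, "dp": [0.022, -0.05, 0]}, {"hand": 0, "dp": [0.022, -0.05, 0]}]'

```text
schema error: expected keys hand, dp, twist
```

Call:
apply_moves --rows '[{"hand": 0, "dp": [0.022, -0.05, 0]}, {"hand": 0, "dp": [0.022, -0.05, 0]}, {"hand": 0, "dp": [0.022, -0.05, 0]}, {"hand": 0, "dp": [0.022, -0.05, 0]}, {"hand": 0, "dp": [0.022, -0.05, 0]}]'

```text
schema error: expected keys hand, dp, twist
```

Call:
apply_moves --rows '[{"hand": 0, "dp": [0.022, -0.05, 0]}, {"hand": 0, "twist": [0, 10, 0]}, {"hand": 0, "twist": [0, 10, 0]}, {"hand": 0, "twist": [0, 10, 0]}, {"hand": 0, "twist": [0, 10, 0]}]'

```text
schema error: expected keys hand, dp, twist
```

```bash
cat >> h.py <<'E'
a=-np.arctan(.107);O=np.array([.550,-.110,0])
C=R.from_euler('z',a)
def where():
    s=sense();q=np.array(s["ee_rot"]);T=R.from_quat(q[[1,2,3,0]])
    print("t",round(s["time_s"],2),"caddy TCP",C.inv().apply(np.array(s["eef_pos"])-O).round(4),"gap",round(s["finger_gap"],2),"F",C.inv().apply(s["force"]).round(2),"nose",r.nose_length)
    M=(C.inv()*T);print("tool in caddy",M.as_matrix().round(3).tolist());return s,M
E
python3 -c "
from h import *
s,M=where()
tip=C.inv().apply(np.array(s['eef_pos'])-O)+M.apply([.011,0,.025]);print('tip',tip.round(4))
print('to press -5mm front', M.inv().apply(np.array([-.005,0,.188])-tip).round(4),'unit x',M.inv().apply([1,0,0]).round(3))
"
```

```text
t 0.1 caddy TCP [-0.296  -0.403   0.2225] gap 1.0 F [-0.52 -0.2   1.11] nose 0.025
tool in caddy [[0.866, 0.501, -0.001], [0.501, -0.866, 0.002], [-0.0, -0.002, -1.0]]
tip [-0.2865 -0.3975  0.1975]
to press -5mm front [ 0.4427 -0.2031  0.0099] unit x [ 0.866  0.501 -0.001]
```

Call:
apply_moves --rows '[{"hand": 0, "dp": [0, 0, 0], "twist": [0, 0, 10]}, {"hand": 0, "dp": [0, 0, 0], "twist": [0, 0, 10]}, {"hand": 0, "dp": [0, 0, 0], "twist": [0, 0, 10]}, {"hand": 0, "dp": [0.022, -0.05, 0], "twist": [0, 0, 0]}, {"hand": 0, "dp": [0.022, -0.05, 0], "twist": [0, 0, 0]}]'

```text
time_s: 0.72
eef_pos: [0.2675, -0.384, 0.2227]
ee_rot: [-0.0, 0.999, -0.054, -0.0]
force: [1.0, 0.0, 0.5]
finger_gap: 0.001
grip_force: 0.0
```

Call:
apply_moves --rows '[{"hand": 0, "dp": [0.022, -0.05, 0], "twist": [0, 0, 0]}, {"hand": 0, "dp": [0.022, -0.05, 0], "twist": [0, 0, 0]}, {"hand": 0, "dp": [0.022, -0.05, 0], "twist": [0, 0, 0]}, {"hand": 0, "dp": [0.022, -0.05, 0], "twist": [0, 0, 0]}, {"hand": 0, "dp": [0.022, -0.05, 0], "twist": [0, 0, 0]}]'

```text
time_s: 1.35
eef_pos: [0.4035, -0.1464, 0.2231]
ee_rot: [0.0, 0.999, -0.053, -0.0]
force: [-0.1, -0.7, -0.2]
finger_gap: -0.003
grip_force: 0.0
```

Call:
apply_moves --rows '[{"hand": 0, "dp": [0.022, -0.05, 0], "twist": [0, 0, 0]}, {"hand": 0, "dp": [0, 0, 0], "twist": [0, 10, 0]}, {"hand": 0, "dp": [0, 0, 0], "twist": [0, 10, 0]}, {"hand": 0, "dp": [0, 0, 0], "twist": [0, 10, 0]}, {"hand": 0, "dp": [0, 0, 0], "twist": [0, 10, 0]}]'

```text
time_s: 1.98
eef_pos: [0.43, -0.1003, 0.2238]
ee_rot: [0.018, 0.937, -0.049, 0.344]
force: [0.8, 0.2, -0.3]
finger_gap: -0.0
grip_force: 0.0
```

```bash
python3 -c "
from h import *
s,M=where()
tip=C.inv().apply(np.array(s['eef_pos'])-O)+M.apply([.011,0,.025]);print('tip',tip.round(4))
print('to press -10mm front', M.inv().apply(np.array([-.010,0,.188])-tip).round(4),'unit x',M.inv().apply([1,0,0]).round(3))
"
```

```text
t 1.98 caddy TCP [-0.1204 -0.0031  0.2238] gap -0.0 F [ 0.76  0.25 -0.28] nose 0.025
tool in caddy [[0.762, 0.001, 0.648], [0.002, -1.0, 0.0], [0.648, 0.001, -0.762]]
tip [-0.0958 -0.0031  0.2119]
to press -10mm front [ 0.0499 -0.003   0.0738] unit x [0.762 0.001 0.648]
```

Call:
apply_moves --rows '[{"hand": 0, "dp": [0.017, -0.001, 0.024], "twist": [0, 0, 0]}, {"hand": 0, "dp": [0.017, -0.001, 0.025], "twist": [0, 0, 0]}, {"hand": 0, "dp": [0.016, -0.001, 0.025], "twist": [0, 0, 0]}, {"hand": 0, "dp": [0, 0, 0], "twist": [0, 0, 0]}, {"hand": 0, "dp": [0, 0, 0], "twist": [0, 0, 0]}]'

```text
time_s: 2.6
eef_pos: [0.5147, -0.1064, 0.1977]
ee_rot: [0.018, 0.939, -0.05, 0.34]
force: [-0.4, 0.1, 0.5]
finger_gap: 0.004
grip_force: 0.0
```

Call:
apply_moves --rows '[{"hand": 0, "dp": [0.003, 0, 0.0026], "twist": [0, 0, 0]}, {"hand": 0, "dp": [0.0023, 0, 0.002], "twist": [0, 0, 0]}, {"hand": 0, "dp": [0.0023, 0, 0.002], "twist": [0, 0, 0]}, {"hand": 0, "dp": [0, 0, 0], "twist": [0, 0, 0]}, {"hand": 0, "dp": [0, 0, 0], "twist": [0, 0, 0]}]'

```text
time_s: 3.22
eef_pos: [0.5259, -0.1078, 0.1985]
ee_rot: [0.018, 0.938, -0.05, 0.341]
force: [0.2, 1.0, -0.9]
finger_gap: 0.001
grip_force: 0.0
```

```bash
python3 -c "
from h import *
s,M=where()
tip=C.inv().apply(np.array(s['eef_pos'])-O)+M.apply([.011,0,.025]);print('tip',tip.round(4))
"
```

```text
t 3.23 caddy TCP [-0.0242 -0.0004  0.1985] gap 0.0 F [ 0.1   1.05 -0.91] nose 0.025
tool in caddy [[0.766, 0.001, 0.643], [0.001, -1.0, 0.001], [0.643, -0.0, -0.766]]
tip [ 0.0003 -0.0003  0.1864]
```

Call:
apply_moves --rows '[{"hand": 0, "dp": [0.0023, 0, 0.002], "twist": [0, 0, 0]}, {"hand": 0, "dp": [0.0023, 0, 0.002], "twist": [0, 0, 0]}, {"hand": 0, "dp": [0, 0, 0], "twist": [0, 0, 0]}, {"hand": 0, "dp": [0, 0, 0], "twist": [0, 0, 0]}, {"hand": 0, "dp": [0, 0, 0], "twist": [0, 0, 0]}]'

```text
time_s: 3.85
eef_pos: [0.5319, -0.1084, 0.1984]
ee_rot: [0.018, 0.938, -0.05, 0.341]
force: [-0.2, 0.2, 0.2]
finger_gap: 0.001
grip_force: 0.0
```

Call:
apply_moves --rows '[{"hand": 0, "dp": [0.0023, 0, 0.002], "twist": [0, 0, 0]}, {"hand": 0, "dp": [0, 0, 0], "twist": [0, 0, 0]}, {"hand": 0, "dp": [0, 0, 0], "twist": [0, 0, 0]}, {"hand": 0, "dp": [0, 0, 0], "twist": [0, 0, 0]}, {"hand": 0, "dp": [0, 0, 0], "twist": [0, 0, 0]}]'

```text
time_s: 4.47
eef_pos: [0.535, -0.1088, 0.1984]
ee_rot: [0.018, 0.938, -0.05, 0.342]
force: [-0.1, 0.0, -0.1]
finger_gap: 0.001
grip_force: 0.0
```

```bash
python3 -c "
from h import *
where()
p,d=eyes.camera('scene');cv2.imwrite('pics/s1.png',cv2.resize(p[100:320,180:420],None,fx=2.5,fy=2.5))"
```

```text
t 4.47 caddy TCP [-0.015  -0.0004  0.1984] gap 0.0 F [-0.08  0.   -0.12] nose 0.025
tool in caddy [[0.766, 0.001, 0.643], [0.001, -1.0, 0.001], [0.643, -0.0, -0.766]]
```

View pics/s1.png

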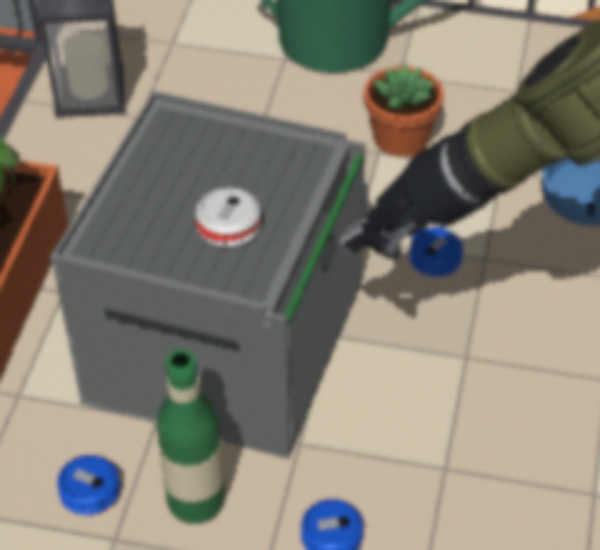

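The fingertips at (350,240) in the crop are close to the panel below the green edge, but they don't touch it yet. I'll keep advancing slowly.

Call:
apply_moves --rows '[{"hand": 0, "dp": [0.0015, 0, 0.0013], "twist": [0, 0, 0]}, {"hand": 0, "dp": [0, 0, 0], "twist": [0, 0, 0]}, {"hand": 0, "dp": [0.0015, 0, 0.0013], "twist": [0, 0, 0]}, {"hand": 0, "dp": [0, 0, 0], "twist": [0, 0, 0]}, {"hand": 0, "dp": [0, 0, 0], "twist": [0, 0, 0]}]'

```text
time_s: 5.15
eef_pos: [0.539, -0.1092, 0.1983]
ee_rot: [0.018, 0.938, -0.05, 0.341]
force: [-0.8, 0.2, -0.2]
finger_gap: -0.002
grip_force: 0.0
```

Call:
apply_moves --rows '[{"hand": 0, "dp": [0.0015, 0, 0.0013], "twist": [0, 0, 0]}, {"hand": 0, "dp": [0, 0, 0], "twist": [0, 0, 0]}, {"hand": 0, "dp": [0, 0, 0], "twist": [0, 0, 0]}, {"hand": 0, "dp": [0, 0, 0], "twist": [0, 0, 0]}, {"hand": 0, "dp": [0, 0, 0], "twist": [0, 0, 0]}]'

```text
time_s: 5.78
eef_pos: [0.541, -0.1094, 0.1983]
ee_rot: [0.018, 0.938, -0.05, 0.342]
force: [0.2, -0.1, 0.3]
finger_gap: 0.001
grip_force: 0.0
```

Call:
apply_moves --rows '[{"hand": 0, "dp": [0.0015, 0, 0.0013], "twist": [0, 0, 0]}, {"hand": 0, "dp": [0, 0, 0], "twist": [0, 0, 0]}, {"hand": 0, "dp": [0.0015, 0, 0.0013], "twist": [0, 0, 0]}, {"hand": 0, "dp": [0, 0, 0], "twist": [0, 0, 0]}, {"hand": 0, "dp": [0, 0, 0], "twist": [0, 0, 0]}]'

```text
time_s: 6.4
eef_pos: [0.545, -0.1098, 0.1982]
ee_rot: [0.018, 0.938, -0.05, 0.342]
force: [0.5, -1.0, 0.5]
finger_gap: -0.002
grip_force: 0.0
```

Run:
```python
from h import *
where()
for n in("scene","top"):
    p,d=eyes.camera(n);W=C.inv().apply((cloud(n,d)-O).reshape(-1,3)).reshape(480,640,3);hsv=cv2.cvtColor(p,cv2.COLOR_BGR2HSV)
    if n=="scene":cv2.imwrite('pics/s2.png',cv2.resize(p[150:270,270:400],None,fx=4.5,fy=4.5))
    g=(abs(W[...,0])<.05)&(abs(W[...,1])<.12)&(W[...,2]>.19)&(hsv[...,0]>45)&(hsv[...,0]<85)&(hsv[...,1]>90)
    q=W[g];print(n,"green",len(q),np.median(q,0).round(4))
    m=(W[...,0]<.03)&(W[...,0]>-.06)&(abs(W[...,1])<.04)&(W[...,2]>.15)
    q=W[m]
    for x0 in np.arange(-.06,.03,.01):
        k=q[(q[:,0]>=x0)&(q[:,0]<x0+.01)]
        if len(k):print(round(x0,3),len(k),k[:,1].min().round(3),k[:,1].max().round(3),k[:,2].min().round(3),k[:,2].max().round(3))
```

```text
t 6.4 caddy TCP [-0.005  -0.0004  0.1982] gap -0.0 F [ 0.63 -0.95  0.46] nose 0.025
tool in caddy [[0.766, 0.001, 0.643], [0.001, -1.0, 0.001], [0.643, 0.0, -0.766]]
scene green 192 [0.0037 0.0126 0.2151]
-0.06 61 -0.039 0.04 0.239 0.298
-0.05 75 -0.039 0.04 0.231 0.282
-0.04 53 -0.034 0.037 0.22 0.269
-0.03 46 -0.023 0.028 0.207 0.247
-0.02 35 -0.005 0.019 0.2 0.232
-0.01 27 -0.028 0.039 0.15 0.222
0.0 183 -0.04 0.039 0.151 0.22
0.01 73 -0.04 0.039 0.206 0.23
0.02 91 -0.04 0.039 0.218 0.229
top green 307 [0.0023 0.0061 0.2161]
-0.06 143 -0.04 0.04 0.237 0.297
-0.05 153 -0.04 0.04 0.223 0.279
-0.04 117 -0.04 0.035 0.225 0.265
-0.03 49 -0.016 0.011 0.21 0.249
-0.02 44 -0.014 0.011 0.214 0.235
-0.01 41 -0.027 0.018 0.151 0.227
0.0 136 -0.039 0.039 0.151 0.223
0.01 75 -0.039 0.038 0.209 0.232
0.02 148 -0.039 0.04 0.219 0.233
```

View pics/s2.png

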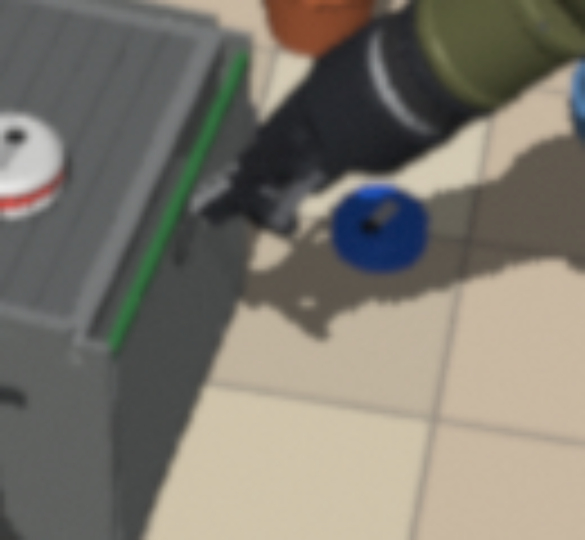

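Run:
```python
from h import *
i=eyes.camera_info("scene");T=np.array(i["pose"])
for u,v in((195,190),(195,212),(210,220)):
    u=270+u/4.5;v=150+v/4.5
    d=C.inv().apply(T[:3,:3]@[(u-i["cx"])/i["fx"],(v-i["cy"])/i["fy"],1]);o=C.inv().apply(T[:3,3]-O)
    print((o-d*o[1]/d[1]).round(4))
s,M=where();t=C.inv().apply(np.array(s['eef_pos'])-O)
for off in([0,0,0],[0,0,.025],[.011,0,.025],[-.011,0,.025],[0,0,.012]):
    w=C.apply(t+M.apply(off))+O;c=np.linalg.inv(T)@np.r_[w,1]
    print(off,(t+M.apply(off)).round(4),((c[0]/c[2]*i["fx"]+i["cx"]-270)*4.5).round(),((c[1]/c[2]*i["fy"]+i["cy"]-150)*4.5).round())
```

```text
[-0.004   0.      0.2151]
[-0.0042  0.      0.1975]
[-0.0131  0.      0.1939]
t 6.5 caddy TCP [-0.0051 -0.0003  0.1982] gap 0.0 F [-0.25  1.17 -0.06] nose 0.025
tool in caddy [[0.766, 0.001, 0.643], [0.001, -1.0, 0.001], [0.643, -0.0, -0.766]]
[0, 0, 0] [-0.0051 -0.0003  0.1982] 197.0 211.0
[0, 0, 0.025] [ 0.011  -0.0003  0.179 ] 170.0 228.0
[0.011, 0, 0.025] [ 0.0194 -0.0003  0.1861] 155.0 216.0
[-0.011, 0, 0.025] [ 0.0025 -0.0003  0.172 ] 184.0 240.0
[0, 0, 0.012] [ 0.0026 -0.0003  0.189 ] 184.0 219.0
```

In this crop the fingertips show at about (197,205), which is where the TCP reading projects (197,211). So the visible tip sits close to the TCP point, about 20 mm short of where I assumed it was. I'll lower the tips to the mark and keep pressing, using the force to guide me.

Call:
apply_moves --rows '[{"hand": 0, "dp": [-0.0046, 0, -0.0039], "twist": [0, 0, 0]}, {"hand": 0, "dp": [-0.0096, 0, 0.0115], "twist": [0, 0, 0]}, {"hand": 0, "dp": [0.0038, 0, 0.0032], "twist": [0, 0, 0]}, {"hand": 0, "dp": [0.0023, 0, 0.002], "twist": [0, 0, 0]}, {"hand": 0, "dp": [0, 0, 0], "twist": [0, 0, 0]}]'

```text
time_s: 7.12
eef_pos: [0.5479, -0.1102, 0.1842]
ee_rot: [0.018, 0.938, -0.05, 0.342]
force: [-0.2, -0.7, -0.4]
finger_gap: 0.002
grip_force: 0.0
```

Call:
apply_moves --rows '[{"hand": 0, "dp": [0.0015, 0, 0.0013], "twist": [0, 0, 0]}, {"hand": 0, "dp": [0, 0, 0], "twist": [0, 0, 0]}, {"hand": 0, "dp": [0.0015, 0, 0.0013], "twist": [0, 0, 0]}, {"hand": 0, "dp": [0, 0, 0], "twist": [0, 0, 0]}, {"hand": 0, "dp": [0, 0, 0], "twist": [0, 0, 0]}]'

```text
time_s: 7.75
eef_pos: [0.5507, -0.1104, 0.183]
ee_rot: [0.018, 0.938, -0.05, 0.341]
force: [-3.5, 0.3, 1.6]
finger_gap: 0.001
grip_force: 1.8
```

Call:
apply_moves --rows '[{"hand": 0, "dp": [0.0015, 0, 0.0013], "twist": [0, 0, 0]}, {"hand": 0, "dp": [0, 0, 0], "twist": [0, 0, 0]}, {"hand": 0, "dp": [0.0015, 0, 0.0013], "twist": [0, 0, 0]}, {"hand": 0, "dp": [0, 0, 0], "twist": [0, 0, 0]}, {"hand": 0, "dp": [0, 0, 0], "twist": [0, 0, 0]}]'

```text
time_s: 8.38
eef_pos: [0.5544, -0.1108, 0.1828]
ee_rot: [0.018, 0.939, -0.05, 0.341]
force: [-5.6, 1.0, 2.9]
finger_gap: -0.0
grip_force: 2.6
```

Call:
apply_moves --rows '[{"hand": 0, "dp": [0.0015, 0, 0.0013], "twist": [0, 0, 0]}, {"hand": 0, "dp": [0, 0, 0], "twist": [0, 0, 0]}, {"hand": 0, "dp": [0.0015, 0, 0.0013], "twist": [0, 0, 0]}, {"hand": 0, "dp": [0, 0, 0], "twist": [0, 0, 0]}, {"hand": 0, "dp": [0, 0, 0], "twist": [0, 0, 0]}]'

```text
time_s: 9.0
eef_pos: [0.5573, -0.1111, 0.1825]
ee_rot: [0.018, 0.939, -0.05, 0.341]
force: [-13.4, 1.5, 9.4]
finger_gap: 0.001
grip_force: 6.6
```

Call:
apply_moves --rows '[{"hand": 0, "dp": [-0.035, 0, -0.029], "twist": [0, 0, 0]}, {"hand": 0, "dp": [-0.035, 0, -0.029], "twist": [0, 0, 0]}, {"hand": 0, "dp": [-0.035, 0, -0.029], "twist": [0, 0, 0]}, {"hand": 0, "dp": [0, 0, -0.03], "twist": [0, -10, 0]}, {"hand": 0, "dp": [0, 0, -0.03], "twist": [0, -10, 0]}]'

```text
time_s: 9.62
eef_pos: [0.3935, -0.0937, 0.2163]
ee_rot: [0.01, 0.978, -0.053, 0.204]
force: [2.5, -0.8, 0.2]
finger_gap: 0.003
grip_force: 0.0
```

Call:
apply_moves --rows '[{"hand": 0, "dp": [0, 0, -0.03], "twist": [0, -10, 0]}, {"hand": 0, "dp": [0, 0, -0.03], "twist": [0, -10, 0]}, {"hand": 0, "dp": [0, 0, 0], "twist": [0, 0, 0]}, {"hand": 0, "dp": [0, 0, 0], "twist": [0, 0, 0]}, {"hand": 0, "dp": [0, 0, 0], "twist": [0, 0, 0]}]'

```text
time_s: 10.25
eef_pos: [0.3774, -0.0924, 0.2722]
ee_rot: [0.001, 0.998, -0.054, 0.038]
force: [-1.0, 0.1, -0.7]
finger_gap: 0.003
grip_force: 0.0
```

Run:
```python
from h import *
where()
for n in("scene","top"):
    p,d=eyes.camera(n);W=C.inv().apply((cloud(n,d)-O).reshape(-1,3)).reshape(480,640,3);hsv=cv2.cvtColor(p,cv2.COLOR_BGR2HSV)
    if n=="scene":cv2.imwrite('pics/s3.png',cv2.resize(p[80:320,180:500],None,fx=2.4,fy=2.4))
    g=(W[...,0]<.03)&(W[...,0]>-.2)&(abs(W[...,1])<.12)&(W[...,2]>.14)&(hsv[...,0]>45)&(hsv[...,0]<85)&(hsv[...,1]>90)
    q=W[g];print(n,"green",len(q),np.median(q,0).round(4))
    m=(W[...,0]<-.03)&(W[...,0]>-.25)&(abs(W[...,1])<.03)&(W[...,2]>.2)
    q=W[m];k=np.argsort(q[:,2])[:5];print("lowest gripper",q[k].round(3).tolist())
```

```text
t 10.25 caddy TCP [-0.1735 -0.0008  0.2722] gap 0.0 F [-1.04  0.04 -0.69] nose 0.025
tool in caddy [[0.997, -0.001, 0.076], [-0.001, -1.0, 0.002], [0.076, -0.002, -0.997]]
scene green 109 [-0.0538  0.0409  0.2057]
lowest gripper [[-0.056, -0.018, 0.2], [-0.056, 0.008, 0.2], [-0.05, 0.006, 0.2], [-0.057, 0.011, 0.201], [-0.056, 0.027, 0.202]]
top green 328 [-0.0551  0.0123  0.2075]
lowest gripper [[-0.05, 0.022, 0.2], [-0.057, 0.021, 0.201], [-0.051, -0.028, 0.202], [-0.051, 0.029, 0.202], [-0.051, 0.005, 0.202]]
```

View pics/s3.png

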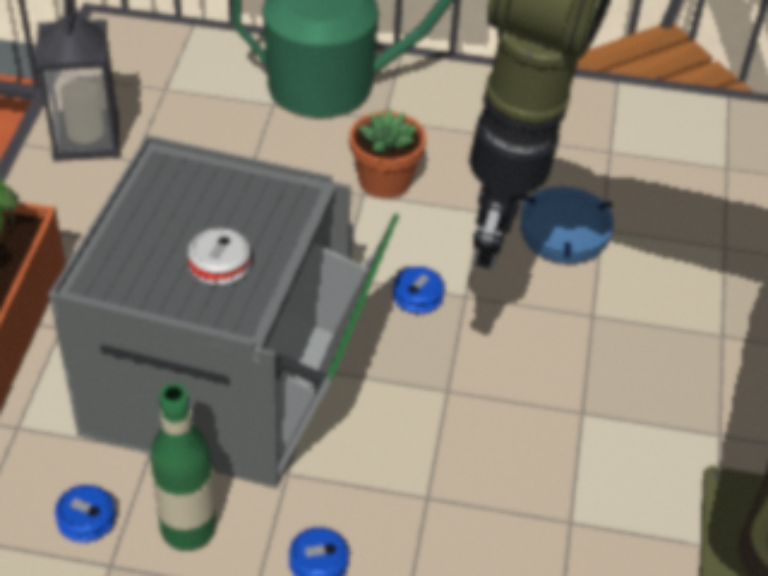

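The bin is ajar, with its green edge running from (395,215) to (333,375), and the gripper is clear with its tip at (485,262). I'll measure where the tip really is from the pixel ray.

Run:
```python
from h import *
i=eyes.camera_info("scene");T=np.array(i["pose"])
s,M=where();t=C.inv().apply(np.array(s['eef_pos'])-O)
for u,v in((485,264),(485,255)):
    u=180+u/2.4;v=80+v/2.4
    d=C.inv().apply(T[:3,:3]@[(u-i["cx"])/i["fx"],(v-i["cy"])/i["fy"],1]);o=C.inv().apply(T[:3,3]-O)
    w=o-d*(o[1]-t[1])/d[1];print(w.round(4),"tool frame",M.inv().apply(w-t).round(4))
```

```text
t 10.35 caddy TCP [-0.1734 -0.0009  0.2726] gap 0.0 F [ 0.52  0.21 -0.11] nose 0.025
tool in caddy [[0.997, -0.001, 0.076], [-0.001, -1.0, 0.002], [0.076, -0.002, -0.997]]
[-0.1745 -0.0009  0.2762] tool frame [-0.0007 -0.     -0.0036]
[-0.1732 -0.0009  0.2883] tool frame [ 0.0014 -0.     -0.0156]
```

Call:
apply_moves --rows '[{"hand": 0, "dp": [0, 0, 0], "twist": [0, 10, 0]}, {"hand": 0, "dp": [0.0507, 0, 0.008], "twist": [0, 0, 0]}, {"hand": 0, "dp": [0.0507, 0, 0.008], "twist": [0, 0, 0]}, {"hand": 0, "dp": [0.0507, 0, 0.008], "twist": [0, 0, 0]}, {"hand": 0, "dp": [0, 0, 0], "twist": [0, 0, 0]}]'

```text
time_s: 10.98
eef_pos: [0.5339, -0.1094, 0.2878]
ee_rot: [0.006, 0.991, -0.053, 0.126]
force: [-0.2, -0.4, 0.1]
finger_gap: -0.001
grip_force: 0.0
```

```bash
python3 -c "
from h import *
s,M=where();t=C.inv().apply(np.array(s['eef_pos'])-O)
print(M.inv().apply(np.array([-.018,0,.188])-t).round(4))
print('pull', M.inv().apply([-.088,0,-.04]).round(4))"
```

```text
t 10.97 caddy TCP [-0.0161 -0.0011  0.2878] gap -0.0 F [-0.15 -0.39  0.14] nose 0.025
tool in caddy [[0.968, 0.0, 0.251], [-0.0, -1.0, 0.001], [0.251, -0.001, -0.968]]
[-0.0269 -0.001   0.0961]
pull [-0.0952  0.      0.0167]
```

Call:
apply_moves --rows '[{"hand": 0, "dp": [-0.009, 0, 0.032], "twist": [0, 0, 0]}, {"hand": 0, "dp": [-0.009, 0, 0.032], "twist": [0, 0, 0]}, {"hand": 0, "dp": [-0.009, 0, 0.032], "twist": [0, 0, 0]}, {"hand": 0, "dp": [0, 0, 0], "twist": [0, 0, 0]}, {"hand": 0, "dp": [0, 0, 0], "twist": [0, 0, 0]}]'

```text
time_s: 11.6
eef_pos: [0.5292, -0.1088, 0.1897]
ee_rot: [0.006, 0.991, -0.053, 0.126]
force: [-0.3, -0.8, 1.7]
finger_gap: 0.001
grip_force: 0.0
```

Run:
```python
from h import *
where()
p,d=eyes.camera('scene');cv2.imwrite('pics/s4.png',cv2.resize(p[100:300,240:440],None,fx=3,fy=3))
```

```text
t 11.6 caddy TCP [-0.0208 -0.001   0.1897] gap 0.0 F [-0.21 -0.81  1.67] nose 0.025
tool in caddy [[0.968, -0.0, 0.25], [-0.001, -1.0, 0.001], [0.25, -0.001, -0.968]]
```

View pics/s4.png

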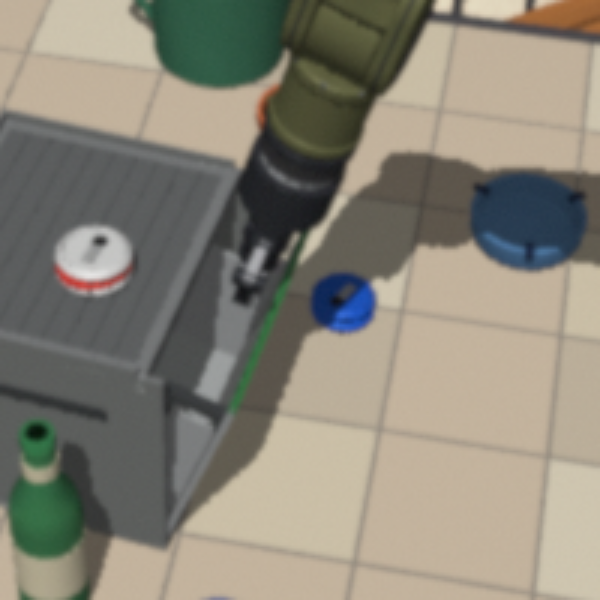

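The fingers are inside the gap at about (245,290), below the green edge. I'll draw the bin along its arc.

Call:
apply_moves --rows '[{"hand": 0, "dp": [-0.0145, 0, -0.0038], "twist": [0, 0, 0]}, {"hand": 0, "dp": [-0.0096, 0, 0.001], "twist": [0, 0, 0]}, {"hand": 0, "dp": [-0.0096, 0, 0.001], "twist": [0, 0, 0]}, {"hand": 0, "dp": [-0.0097, 0, 0.0016], "twist": [0, 0, 0]}, {"hand": 0, "dp": [-0.0097, 0, 0.0016], "twist": [0, 0, 0]}]'

```text
time_s: 12.28
eef_pos: [0.4776, -0.1031, 0.1734]
ee_rot: [0.006, 0.991, -0.053, 0.125]
force: [0.5, -0.3, -0.1]
finger_gap: 0.004
grip_force: 0.3
```

Call:
apply_moves --rows '[{"hand": 0, "dp": [-0.0102, 0, 0.0036], "twist": [0, 0, 0]}, {"hand": 0, "dp": [-0.0102, 0, 0.0036], "twist": [0, 0, 0]}, {"hand": 0, "dp": [-0.011, 0, 0.0044], "twist": [0, 0, 0]}, {"hand": 0, "dp": [-0.011, 0, 0.0044], "twist": [0, 0, 0]}, {"hand": 0, "dp": [0, 0, 0], "twist": [0, 0, 0]}]'

```text
time_s: 12.9
eef_pos: [0.4457, -0.0997, 0.1505]
ee_rot: [0.006, 0.99, -0.053, 0.13]
force: [4.8, 0.9, 4.6]
finger_gap: 0.001
grip_force: 3.3
```

```bash
cat >> h.py <<'E'
def edge():
    for n in("scene","top"):
        p,d=eyes.camera(n);W=C.inv().apply((cloud(n,d)-O).reshape(-1,3)).reshape(480,640,3);hsv=cv2.cvtColor(p,cv2.COLOR_BGR2HSV)
        g=(W[...,0]<.03)&(W[...,0]>-.2)&(abs(W[...,1])<.12)&(W[...,2]>.14)&(hsv[...,0]>45)&(hsv[...,0]<85)&(hsv[...,1]>90)
        print(n,"green",g.sum(),np.median(W[g],0).round(4))
        c=(W[...,0]<.236)&(W[...,0]>.02)&(abs(W[...,1])<.12)&(W[...,2]>.243)&(W[...,2]<.262)
        if c.any():q=W[c];print("  can",len(q),((q.min(0)+q.max(0))/2).round(4),np.ptp(q,0).round(3))
    return p,d
E
python3 -c "
from h import *
where();edge()"
```

```text
t 12.9 caddy TCP [-0.1048 -0.0009  0.1505] gap 0.0 F [4.64 1.44 4.58] nose 0.025
tool in caddy [[0.966, 0.0, 0.258], [-0.0, -1.0, 0.002], [0.258, -0.002, -0.966]]
scene green 96 [-0.1255  0.0627  0.1654]
  can 380 [0.0947 0.0383 0.2499] [0.063 0.063 0.013]
top green 211 [-0.1245  0.0599  0.1696]
  can 584 [0.0929 0.0324 0.2515] [0.062 0.061 0.016]
```

Call:
apply_moves --rows '[{"hand": 0, "dp": [0.018, 0, -0.035], "twist": [0, 0, 0]}, {"hand": 0, "dp": [0.0129, 0, -0.048], "twist": [0, 0, 0]}, {"hand": 0, "dp": [0.0129, 0, -0.048], "twist": [0, 0, 0]}, {"hand": 0.45, "dp": [0.008, 0, -0.03], "twist": [0, -10, 0]}, {"hand": 0.45, "dp": [0, 0, 0], "twist": [0, -5, 0]}]'

```text
time_s: 13.62
eef_pos: [0.453, -0.101, 0.3179]
ee_rot: [-0.0, 0.999, -0.053, -0.001]
force: [-0.1, -0.7, 0.3]
finger_gap: 0.421
grip_force: 0.0
```

```bash
python3 -c "
from h import *
s,M=where();edge();t=C.inv().apply(np.array(s['eef_pos'])-O)
print(M.inv().apply(np.array([.152,.0355,.30])-t).round(4))"
```

```text
t 13.62 caddy TCP [-0.0974 -0.0013  0.3179] gap 0.42 F [-0.03 -0.73  0.32] nose 0.025
tool in caddy [[1.0, -0.0, -0.002], [-0.0, -1.0, 0.001], [-0.002, -0.001, -1.0]]
scene green 175 [-0.1254  0.0151  0.1651]
  can 386 [0.0947 0.0385 0.25  ] [0.064 0.067 0.014]
top green 172 [-0.124   0.0902  0.1684]
  can 585 [0.093  0.0323 0.2519] [0.062 0.061 0.015]
[ 0.2494 -0.0369  0.0175]
```

Call:
apply_moves --rows '[{"hand": 0.45, "dp": [0.05, -0.0074, 0], "twist": [0, 0, 0]}, {"hand": 0.45, "dp": [0.05, -0.0074, 0], "twist": [0, 0, 0]}, {"hand": 0.45, "dp": [0.05, -0.0074, 0], "twist": [0, 0, 0]}, {"hand": 0.45, "dp": [0.05, -0.0074, 0], "twist": [0, 0, 0]}, {"hand": 0.45, "dp": [0.05, -0.0074, 0.018], "twist": [0, 0, 0]}]'

```text
time_s: 14.35
eef_pos: [0.7053, -0.0905, 0.2972]
ee_rot: [-0.001, 0.999, -0.054, -0.0]
force: [0.6, 0.2, 0.3]
finger_gap: 0.454
grip_force: 0.0
```

Call:
apply_moves --rows '[{"hand": 0.45, "dp": [0, 0, 0.015], "twist": [0, 0, 0]}, {"hand": 0.45, "dp": [0, 0, 0.015], "twist": [0, 0, 0]}, {"hand": 0.45, "dp": [0, 0, 0.005], "twist": [0, 0, 0]}, {"hand": 0.45, "dp": [0, 0, 0], "twist": [0, 0, 0]}, {"hand": 0.45, "dp": [0, 0, 0], "twist": [0, 0, 0]}]'

```text
time_s: 14.98
eef_pos: [0.704, -0.0905, 0.2626]
ee_rot: [-0.001, 0.999, -0.054, -0.001]
force: [-0.1, 0.8, 0.5]
finger_gap: 0.447
grip_force: 0.0
```

Run:
```python
from h import *
s,M=where()
p,d=eyes.camera('scene');cv2.imwrite('pics/s5.png',cv2.resize(p[100:260,180:360],None,fx=3.7,fy=3.7))
W=C.inv().apply((cloud('scene',d)-O).reshape(-1,3));
t=C.inv().apply(np.array(s['eef_pos'])-O)
i=eyes.camera_info("scene");T=np.array(i["pose"])
for off in([0,.018,0],[0,-.018,0],[0,.018,.025],[0,-.018,.025]):
    w=C.apply(t+M.apply(off))+O;c=np.linalg.inv(T)@np.r_[w,1]
    print(off,((c[0]/c[2]*i["fx"]+i["cx"]-180)*3.7).round(),((c[1]/c[2]*i["fy"]+i["cy"]-100)*3.7).round())
```

```text
t 14.97 caddy TCP [0.151  0.0358 0.2626] gap 0.45 F [-0.19  0.78  0.48] nose 0.025
tool in caddy [[1.0, -0.001, -0.002], [-0.0, -1.0, 0.002], [-0.002, -0.002, -1.0]]
[0, 0.018, 0] 265.0 257.0
[0, -0.018, 0] 245.0 293.0
[0, 0.018, 0.025] 268.0 285.0
[0, -0.018, 0.025] 248.0 320.0
```

View pics/s5.png

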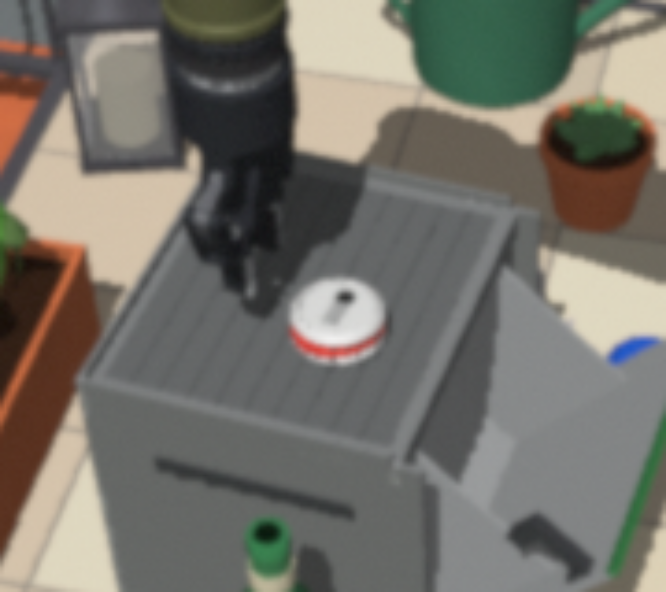

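The bin is fully open. The near fingertip at (250,298) is behind the can at (338,318) and well above the caddy top. I'll lower it gently.

Call:
apply_moves --rows '[{"hand": 0.45, "dp": [0, 0, 0.01], "twist": [0, 0, 0]}, {"hand": 0.45, "dp": [0, 0, 0.006], "twist": [0, 0, 0]}, {"hand": 0.45, "dp": [0, 0, 0.004], "twist": [0, 0, 0]}, {"hand": 0.45, "dp": [0, 0, 0.003], "twist": [0, 0, 0]}, {"hand": 0.45, "dp": [0, 0, 0], "twist": [0, 0, 0]}]'

```text
time_s: 15.65
eef_pos: [0.7038, -0.0903, 0.2382]
ee_rot: [-0.001, 0.999, -0.053, -0.002]
force: [-0.5, -0.3, -0.1]
finger_gap: 0.451
grip_force: 0.0
```

Call:
apply_moves --rows '[{"hand": 0.45, "dp": [-0.008, 0, 0], "twist": [0, 0, 0]}, {"hand": 0.45, "dp": [-0.008, 0, 0], "twist": [0, 0, 0]}, {"hand": 0.45, "dp": [-0.008, 0, 0], "twist": [0, 0, 0]}, {"hand": 0.45, "dp": [-0.008, 0, 0], "twist": [0, 0, 0]}, {"hand": 0.45, "dp": [0, 0, 0], "twist": [0, 0, 0]}]'

```text
time_s: 16.27
eef_pos: [0.6714, -0.0868, 0.2391]
ee_rot: [-0.001, 0.999, -0.053, -0.002]
force: [0.2, 0.0, 0.2]
finger_gap: 0.452
grip_force: 0.0
```

Run:
```python
from h import *
where();edge()
```

```text
t 16.27 caddy TCP [0.1183 0.0359 0.2391] gap 0.45 F [0.22 0.06 0.22] nose 0.025
tool in caddy [[1.0, -0.0, -0.003], [-0.0, -1.0, 0.002], [-0.003, -0.002, -1.0]]
scene green 165 [-0.1257  0.0223  0.1655]
  can 444 [0.09   0.0381 0.2525] [0.082 0.069 0.019]
top green 90 [-0.1233  0.0927  0.1699]
```

Call:
apply_moves --rows '[{"hand": 0.45, "dp": [-0.01, 0, 0], "twist": [0, 0, 0]}, {"hand": 0.45, "dp": [-0.01, 0, 0], "twist": [0, 0, 0]}, {"hand": 0.45, "dp": [-0.01, 0, 0], "twist": [0, 0, 0]}, {"hand": 0.45, "dp": [-0.01, 0, 0], "twist": [0, 0, 0]}, {"hand": 0.45, "dp": [-0.01, 0, 0], "twist": [0, 0, 0]}]'

```text
time_s: 17.0
eef_pos: [0.6216, -0.0815, 0.2389]
ee_rot: [-0.001, 0.999, -0.053, -0.002]
force: [0.9, 0.8, 0.0]
finger_gap: 0.45
grip_force: 0.0
```

Call:
apply_moves --rows '[{"hand": 0.45, "dp": [-0.012, 0, 0], "twist": [0, 0, 0]}, {"hand": 0.45, "dp": [-0.012, 0, 0], "twist": [0, 0, 0]}, {"hand": 0.45, "dp": [-0.012, 0, 0], "twist": [0, 0, 0]}, {"hand": 0.45, "dp": [-0.012, 0, 0], "twist": [0, 0, 0]}, {"hand": 0.45, "dp": [-0.012, 0, 0], "twist": [0, 0, 0]}]'

```text
time_s: 17.62
eef_pos: [0.5619, -0.0751, 0.239]
ee_rot: [-0.001, 0.999, -0.053, -0.002]
force: [-0.1, 0.9, 0.4]
finger_gap: 0.452
grip_force: 0.0
```

Run:
```python
from h import *
where();edge()
p,d=eyes.camera('scene');cv2.imwrite('pics/s6.png',cv2.resize(p[100:300,200:440],None,fx=3,fy=3))
```

```text
t 17.62 caddy TCP [0.0082 0.036  0.239 ] gap 0.45 F [-0.23  0.85  0.43] nose 0.025
tool in caddy [[1.0, -0.0, -0.003], [-0.0, -1.0, 0.002], [-0.003, -0.002, -1.0]]
scene green 224 [-0.1241  0.0206  0.1661]
  can 2 [0.0204 0.0619 0.2544] [0.    0.001 0.008]
top green 126 [-0.1232  0.0927  0.1707]
```

View pics/s6.png

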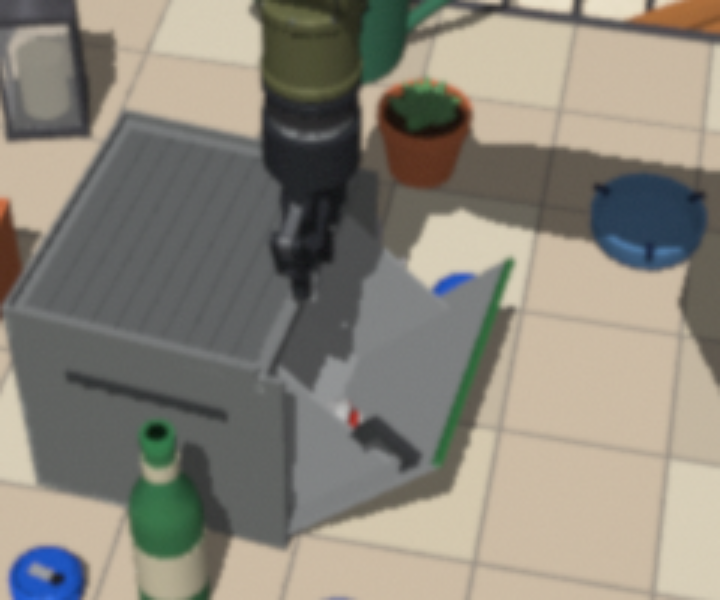

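The can is down in the tub, with its red and white showing at (350,415), and the bin is still fully open. I'll raise the gripper clear and check from the top camera.

Call:
apply_moves --rows '[{"hand": 0.45, "dp": [0, 0, -0.04], "twist": [0, 0, 0]}, {"hand": 0.45, "dp": [0, 0, -0.04], "twist": [0, 0, 0]}, {"hand": 0.45, "dp": [0.05, 0, -0.02], "twist": [0, 0, 0]}, {"hand": 0.45, "dp": [0.05, 0, 0], "twist": [0, 0, 0]}, {"hand": 0.45, "dp": [0.05, 0, 0], "twist": [0, 0, 0]}]'

```text
time_s: 18.4
eef_pos: [0.7143, -0.0916, 0.3392]
ee_rot: [-0.001, 0.999, -0.053, -0.0]
force: [0.9, 0.4, 0.6]
finger_gap: 0.447
grip_force: 0.0
```

Call:
apply_moves --rows '[{"hand": 0.45, "dp": [0, 0, 0], "twist": [0, 0, 0]}, {"hand": 0.45, "dp": [0, 0, 0], "twist": [0, 0, 0]}, {"hand": 0.45, "dp": [0, 0, 0], "twist": [0, 0, 0]}, {"hand": 0.45, "dp": [0, 0, 0], "twist": [0, 0, 0]}, {"hand": 0.45, "dp": [0, 0, 0], "twist": [0, 0, 0]}]'

```text
time_s: 19.02
eef_pos: [0.7114, -0.0913, 0.34]
ee_rot: [-0.001, 0.999, -0.053, -0.001]
force: [-0.1, -0.3, 0.2]
finger_gap: 0.448
grip_force: 0.0
```

Run:
```python
from h import *
where();p,d=edge();cv2.imwrite('pics/t6.png',cv2.resize(p[100:320,240:480],None,fx=2.7,fy=2.7))
```

```text
t 19.02 caddy TCP [0.1585 0.0357 0.34  ] gap 0.45 F [-0.04 -0.28  0.18] nose 0.025
tool in caddy [[1.0, -0.0, -0.002], [-0.0, -1.0, 0.002], [-0.002, -0.002, -1.0]]
scene green 162 [-0.1253  0.0212  0.1647]
top green 105 [-0.1228  0.0927  0.1727]
```

View pics/t6.png

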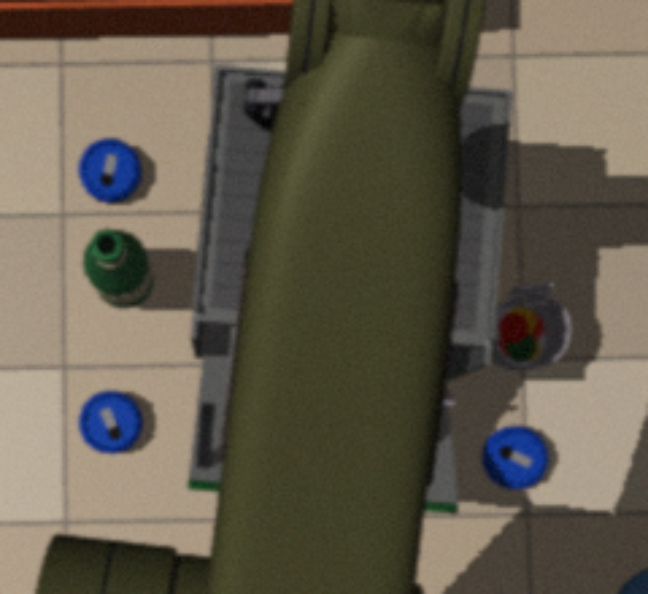

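In the top view the arm hides the middle of the tub. The green edge is still out at rows 485–507, and the bottle (118,265), cap catcher (530,330) and blue cans haven't moved. The earlier scene view showed the can in the tub, so I'm handing the job in.

```bash
python3 -c "
from rig import ticket
print(ticket.sign_off())"
```

```text
the job is handed in; nothing more can be done
None
```

The bin was pressed, released and drawn fully open, the can was swept off the top into it, and the job is handed in; nothing else looked moved (the arm hid the can in my last check).

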